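# Index the air selector to the green outlet

## Task

Send air to the green outlet: push the orange tab round, without gripping or forcing it, until the selector clicks into place pointing at the green outlet. Only then press the white button fully in and let it come back out. Leave the selector pointing at green, and do not move the tools and other things lying about.

Things in the scene. Friction and masses are not known exactly. Their poses are not given: they have to be found in the camera images.
- selector_axis (a point): On the selector's upright axis, 62 mm above the bench: top of the round black rotor, 104 across (a hub cap in its middle is 4 mm higher). x of this frame points away from the button, along joint value 0. The manifold is a blue box with an aluminium top, fixed to the bench, 250x250, 45 high; its middle is 20 mm from the axis towards the button (-x).
- selector_angle (a joint): Selector angle, rad, positive anticlockwise from above; 0: tab points away from the button. 7 click positions 0.698 rad (40 deg) apart, -120 to 120 deg, end stops at +-2.25 rad. 3 to 5 N on the tab takes it over a click; it then jumps to the next position and stays. Starts at -40, 0 or 40 (closed, grey studs), rarely halfway between; outlets are at -120, -80, 80, 120.
- tab (a point): Upright orange tab near the rotor's rim: 24 mm radially, 8 mm thick in the turning direction, top 112 mm above the bench, free from 62 mm up. This point is its middle, 64 mm from the axis, 85 mm above the bench; x outward from the axis, y in the positive turning direction, z up.
- selector: The turning part as a whole: black rotor, short black pointer arm and orange tab. Origin on the axis at bench level; x points along the pointer towards the tab.
- aim (a point): Imaginary point, turning with the selector, 100 mm from the axis straight out past the tab, 62 mm above the bench: it lies over an outlet's centre when the selector points at that outlet.
- green_outlet_mark (a point): On the centre line of the green outlet, 60 mm above the bench: a round upright stub 26 across, top 65 mm above the bench, 100 mm from the selector's axis. Four alike stubs with green, red, yellow and blue collars stand on the manifold; which colour stands at which place changes from start to start.
- air_button (a joint): Travel of the white push button in m: 0 out, 0.006 fully in. It springs back; about 5 N presses it fully in. It is pushed straight down.
- air_button_top (a point): Centre of the top face of the white round push button (26 across, in a black housing) on the manifold's near edge, 115 mm from the selector's axis on the side away from the closed positions. When out, it stands 67 mm above the bench.
- marker_pen: white and blue marker pen, 17x135x16, lying beside the manifold; sizes in mm; a bystander that lies loose on the bench; origin at the centre of its underside.
- tape_roll: black roll of tape, 58 across, 19 high, lying behind the manifold; sizes in mm; a bystander that lies loose on the bench; origin at the centre of its underside.
- sanding_block: grey and green sanding block, 62x115x34, lying beside the manifold; sizes in mm; a bystander that lies loose on the bench; origin at the centre of its underside.
- tape_measure: yellow tape measure, 35x88x64; sizes in mm; a bystander that lies loose on the bench; origin at the centre of its underside.
- spanner_13: small combination spanner, 26x189x5; sizes in mm; a bystander that lies loose on the bench; origin at the centre of its underside.

How it is judged (in metres and radians):
On the way, in this order (a step that is already met when the one before it is completed fails the run):
1. the selector points at the green outlet (horizontal distance between aim and green_outlet_mark below 0.01 m), for 0.3 s.
2. the button is pressed in (value of joint air_button above 0.0045 m and horizontal distance between aim and green_outlet_mark below 0.01 m), for 0.05 s.
At the end, for the whole second after the job is handed in: The selector points at the green outlet (its aim point within 10 mm of the outlet's centre, seen from above) and is at rest, and the button, having been pressed in at least 4.5 mm after that, is out again (within 1.5 mm) (horizontal distance between aim and green_outlet_mark below 0.01 m and velocity of joint selector_angle between -0.05 and 0.05 rad/s and value of joint air_button below 0.0015 m); the robot touches nothing.
It fails at once if the button is pressed in while the selector does not point at the green outlet (value of joint air_button above 0.003 m and horizontal distance between aim and green_outlet_mark above 0.014 m).
It fails at once if the tab is gripped between the fingers instead of being pushed (y of the grasp point in the frame of tab between -0.005 and 0.005 m and x of the grasp point in the frame of tab between -0.018 and 0.018 m and z of the grasp point in the frame of tab below 0.04 m and contact force between the fingers and selector above 1 N).
It fails at once if the tab is forced (over 60 N) (contact force between the fingers and selector above 60 N).
It fails at once if something lying about is moved or lifted (more than 15 mm) (distance of any of marker_pen, tape_roll, sanding_block, tape_measure, spanner_13 from where it was at the start of the episode above 0.015 m).
It also fails if it takes over 54 s, if anything falls off the work surface, if the arm or the gripper's body presses on something with over 40 N, if the wrist force passes 120 N, or if a joint passes its speed limit or range.

## Robot

A 6-joint arm with a two-finger parallel gripper is mounted at the origin on a cart in front of the work surface, level with it; the furniture and walls round the work are solid. World frame = base frame: x ahead of the robot, y to its left, z up, the work surface at z = 0. Lengths are in m, angles in degrees, forces in N, time in s.
With the tool pointing down it reaches from about 0.25 to 0.725 m from the base axis. Payload 9.7 kg.
Tool frame: the origin (TCP) lies at the very end of the fingers, on their centre line; the grasp point (between the pads) lies 19 mm behind it; z points along the fingers, y is the direction in which the jaws open and shut (so a half turn about z gives the same grasp; the last joint's range is limited). The gripper opens to 85 mm and grips with 20 to 120 N. Pads are 22 mm wide; open, the fingers measure 114 mm over their backs; the gripper's body (76 mm by 85 mm) begins 54 mm behind the grasp point. The pads swing forward as they close: fully open they stand 13 mm farther back than shut.
Start: joints at [63.255, 4.979, 10.078, 95.1, 0, 90], TCP at [0.248, 0.491, 0.231] pointing down, gripper open.
Joint ranges: [-179.16, 179.16], [-48.56, 103.87], [-65.8, 70.77], [-126.05, 130.52], [-82.76, 87.17], [-180, 180]. Speed limits (degrees/s): [127.2, 127.2, 147.25, 180, 180, 180].

## Interface

Orientations are given as [roll, pitch, yaw] about the fixed x, y, z axes, in that order (R = Rz(yaw) Ry(pitch) Rx(roll)).
In Python, from workcell import bot gives the robot as it stands.
- The arm moves only by the shell command python3 -m pendant 'ROWS' [FORCE]. ROWS is JSON, a list that holds one entry, the list of rows, each a list of 7 numbers: the shift along the tool's x, y, z in cm, then the turn, a rotation vector about the tool's x, y, z in rad, then the opening in per cent of the stroke, from 0 (shut) to 100 (fully open). In form: [[[dx, dy, dz, ax, ay, az, gripper], ...]]. A call has 1 to 5 rows; each row shifts and turns the pose as measured when the row begins, along the tool's axes as they then stand; what a row does not reach is not made up. A row lasts 1/12 s, in which the tool goes at most 41.7 mm and 7.16 degrees, less where a joint would pass 70% of its speed; a pose out of reach is approached as far as the arm can. A call with a gripper value outside its range is refused whole. The fingers move at their own pace and stop on an object; FORCE is the grip in N (left out, the last holds). Time passes only in rows, so rows that do not move let the fingers close. It gives the time, the measured TCP pose, the force and the opening at its end, in the units of the state.
- bot.get_obs(): the state, without advancing time (a new reading comes with each control period).
- bot.camera(name): name is "scene" or "top"; returns the picture (480x640x3 uint8, red, green, blue); there is no depth.
- bot.get_calibration(name): a dict with "intrinsics" (3x3 intrinsics, pixels), "D" ([k1, k2, p1, p2, k3] as OpenCV has them; the pictures are not rectified), "pose" (4x4, takes a point from camera to world coordinates). Camera axes: x right, y down, z forward; pixel columns grow to the right and rows downward; lengths in m; the calibration is good to about 2 mm. A picture is of the moment at which its call begins. get_calibration takes no time and is no camera call.
- bot.job_done(): hands the job in, once; it reports no verdict.
Trained networks look in the newest picture that a camera, given by its name, has taken for a name from the list of things; names that differ only in an ending like _2 or _b are one class to them, and where a whole thing is asked for, a point or a joint stands for the part that bears it (a point fixed in the world has none). Each returns a list of dicts, best first, with "confidence" (0 to 1); they miss things now and then, are a little off and sometimes report something else, mostly with a low value. They report only what shows in the picture. A call takes as long as a camera call.
- bot.masks_of(camera, thing): "pixels" (480x640 bool, what is visible of it) and "extent" ([left, top, right, bottom] in pixels, round what is visible of it).
- bot.mark_of(camera, thing): "uv" ([column, row] in pixels: a listed point, or the origin of a listed thing).
The state is a dict: "time": time; "q": joint angles; "qd": joint speeds; "joint_efforts": joint torques, N m; "ee_pos": TCP position; "tcp_rot": TCP orientation; "wrist_force": force on the tool from outside, world axes, zero at the start; "torque": the same for the moment, N m; "opening": finger opening in m.
Only numpy, scipy, OpenCV 4.12 (cv2) and the standard library are available. Lean on these libraries where they do the work, as an engineer would, in place of code of your own. Each camera call takes 0.05 s, during which the arm holds its last target. There are 200 camera calls.

## Working session

There is one attempt and no reset: what is moved stays moved. The work goes in short steps, Python scripts to look and compute and a shell command to move; the robot and the scene stay as the last step left them, time stands still between calls to the robot, and variables do not carry over. Pictures are saved under pics/ and viewed, about 8 in all and at most 12, crops included, and the job is handed in when it is done.

```bash
mkdir -p pics
cat > h.py <<'E'
import numpy as np, cv2
from workcell import bot
from scipy.spatial.transform import Rotation as R
def ray(cam,uv,z):
    c=bot.get_calibration(cam);K=np.array(c["intrinsics"]);T=np.array(c["pose"])
    p=cv2.undistortPoints(np.array([[uv]],float),K,np.array(c["D"],float))[0,0]
    d=T[:3,:3]@[p[0],p[1],1];o=T[:3,3]
    return o+d*(z-o[2])/d[2]
def save(cam,name,crop=None):
    im=bot.camera(cam)
    if crop: 
        l,t,r,b=crop; im=im[t:b,l:r]; s=min(800/(r-l),600/(b-t)); im=cv2.resize(im,None,fx=s,fy=s)
    cv2.imwrite(f"pics/{name}.png",im[:,:,::-1])
E
python3 - <<'E'
from h import *
for c in("top","scene"):
    save(c,c+"1")
    print(c,np.round(bot.get_calibration(c)["pose"],3).tolist())
    for n,z in dict(selector_axis=.062,tab=.085,aim=.062,green_outlet_mark=.06,air_button_top=.067,marker_pen=0,tape_roll=0,sanding_block=0,tape_measure=0,spanner_13=0).items():
        r=bot.mark_of(c,n)
        for q in r[:2]: print(n,np.round(q["uv"],1),round(q["confidence"],2),np.round(ray(c,q["uv"],z),3))
print(bot.get_obs())
E
```

```text
top [[0.02, -0.974, 0.225, 0.327], [-1.0, -0.019, 0.005, -0.042], [-0.001, -0.226, -0.974, 1.337], [0.0, 0.0, 0.0, 1.0]]
selector_axis [327.5 263.2] 0.75 [ 0.553 -0.057  0.062]
tab [310.4 241.4] 0.82 [ 0.607 -0.011  0.085]
green_outlet_mark [359.2 257. ] 0.56 [ 0.572 -0.142  0.06 ]
air_button_top [328.4 306. ] 0.39 [ 0.439 -0.062  0.067]
marker_pen [255.1 267.7] 0.67 [0.548 0.144 0.   ]
marker_pen [469.7 287.4] 0.62 [ 0.503 -0.456  0.   ]
tape_roll [318.5 211.5] 0.72 [ 0.714 -0.03   0.   ]
sanding_block [400.9 274.1] 0.57 [ 0.537 -0.263  0.   ]
tape_measure [170.  257.1] 0.97 [0.573 0.387 0.   ]
spanner_13 [469.5 285.7] 0.64 [ 0.508 -0.455  0.   ]
spanner_13 [321.2 270.4] 0.23 [ 0.544 -0.041  0.   ]
scene [[0.493, -0.525, 0.694, -0.151], [-0.87, -0.319, 0.377, -0.481], [0.023, -0.789, -0.614, 0.787], [0.0, 0.0, 0.0, 1.0]]
selector_axis [301.4 270.3] 0.75 [ 0.557 -0.057  0.062]
tab [292.9 244.9] 0.76 [ 0.602 -0.007  0.085]
green_outlet_mark [345.2 276.3] 0.41 [ 0.593 -0.15   0.06 ]
air_button_top [274.8 303. ] 0.65 [ 0.435 -0.065  0.067]
tape_roll [328.1 252. ] 0.82 [ 0.715 -0.042  0.
[... 265 characters left out ...]
  0.   ]
spanner_13 [169.6 229.2] 0.47 [0.578 0.373 0.   ]
{'time': 1.1, 'q': array([6.32553054e+01, 4.97989984e+00, 1.00804647e+01, 9.50983739e+01,
       3.76524440e-04, 9.00010422e+01]), 'qd': array([-0.10174315, -0.00511196,  0.04576761,  0.07003066, -0.05711593,
        0.02549217]), 'joint_efforts': array([-1.04275481e-03, -5.20111549e+01,  4.64863336e+01,  1.78101276e-03,
        2.79132331e-05,  2.69684904e-06]), 'ee_pos': array([0.24751596, 0.49117999, 0.23129472]), 'tcp_rot': array([ 1.79997809e+02, -3.76564293e-04,  1.53254263e+02]), 'wrist_force': array([-0.10274504, -0.05126877,  0.44625208]), 'torque': array([0.07031653, 0.00940786, 0.03138835]), 'opening': 0.08541682056375915}
```

```bash
python3 -c "
import cv2,numpy as np
a=cv2.imread('pics/top1.png')[180:340,230:430];b=cv2.imread('pics/scene1.png')[200:360,220:420]
cv2.imwrite('pics/c1.png',np.hstack([cv2.resize(x,(400,320),interpolation=cv2.INTER_CUBIC) for x in(a,b)]))"
```

```text
(no output)
```

View pics/c1.png

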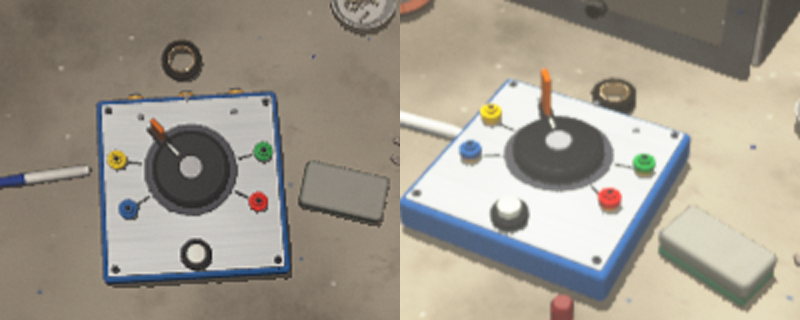

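View pics/top1.png

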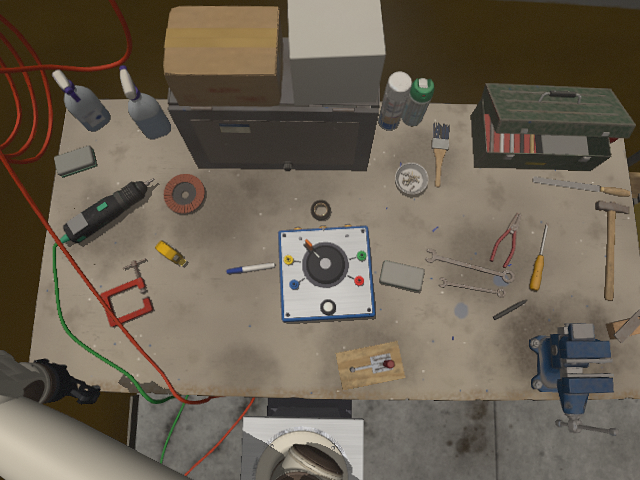

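Selector axis is about (0.555, -0.057). The frame is yawed by about 3°, the tab sits at +40 and green is at -80 (crop 263,151 and 645,162), so I have to push the tab clockwise by 120°. I'll shut the fingers and travel to the tab's positive side.

```bash
cat >> h.py <<'E'
AX=np.array([.555,-.057]); TH=3.2
def plan(x,y,z,yaw=None):
    o=bot.get_obs(); r=R.from_euler('xyz',o["tcp_rot"],degrees=True)
    print("t",o["time"],"pos",np.round(o["ee_pos"],4),"rot",np.round(o["tcp_rot"],1),"q6",round(o["q"][5]),"F",np.round(o["wrist_force"],1))
    print("cm in tool",np.round(r.inv().apply(np.array([x,y,z])-o["ee_pos"])*100,2))
    if yaw is not None:
        print("rotvec",np.round((r.inv()*R.from_euler('xyz',[180,0,yaw],degrees=True)).as_rotvec(),3))
def around(a,t,rad=.064):  # finger centre beside a tab at selector angle a (deg), t m on the + side
    w=np.radians(a+TH); u=np.array([np.cos(w),np.sin(w)]); v=np.array([-u[1],u[0]])
    return AX+rad*u+t*v
E
R='[-3.6,-1.97,0,0,0,0,0]'
python3 -m pendant '[[[-3.6,-1.97,0,0,0,0,0],[-3.6,-1.97,0,0,0,0,0],[-3.6,-1.97,0,0,0,0,0],[-3.6,-1.97,0,0,0,0,0],[-3.6,-1.97,0,0,0,0,0]]]' 20
python3 -m pendant '[[[-3.6,-1.97,0,0,0,0,0],[-3.6,-1.97,0,0,0,0,0],[-3.6,-1.97,0,0,0,0,0],[-3.6,-1.97,0,0,0,0,0],[-3.6,-1.97,0,0,0,0,0]]]'
python3 -c "
from h import *
p=around(40,.027);print(p);plan(*p,.15,133)"
```

```text
time: 1.52
ee_pos: [0.3633, 0.3228, 0.2292]
tcp_rot: [-180.0, -0.1, 154.0]
wrist_force: [0.3, 1.1, 0.3]
opening: 0.0254
time: 1.93
ee_pos: [0.4821, 0.1511, 0.2302]
tcp_rot: [179.9, 0.0, 154.0]
wrist_force: [1.2, 0.5, -0.1]
opening: 0.0004
[0.58317122 0.00649317]
t 1.9333 pos [0.4821 0.1511 0.2302] rot [179.9   0.  154. ] q6 43 F [ 1.2  0.5 -0.1]
cm in tool [-15.41  -8.59   8.01]
rotvec [0.002 0.    0.367]
```

```bash
python3 -m pendant '[[[-3.2,-1.8,0,0,0,0,0],[-3.2,-1.8,0,0,0,0,0],[-3.2,-1.8,0,0,0,0,0],[-3.2,-1.8,0,0,0,0,0],[-3,-1.6,0,0,0,0,0]]]' >/dev/null
python3 -m pendant '[[[0,0,2,0,0,0.12,0],[0,0,2,0,0,0.12,0],[0,0,2,0,0,0.12,0],[0,0,0,0,0,0.02,0],[0,0,0,0,0,0,0]]]' 
python3 -c "
from h import *
p=around(40,.027);plan(*p,.08,133);save('scene','s2',(220,150,420,300))"
```

```text
time: 2.77
ee_pos: [0.5943, -0.0163, 0.1666]
tcp_rot: [179.8, 0.1, 130.9]
wrist_force: [-0.1, -0.1, 1.0]
opening: -0.0004
t 2.7667 pos [ 0.5943 -0.0163  0.1666] rot [1.798e+02 1.000e-01 1.309e+02] q6 48 F [-0.1 -0.1  1. ]
cm in tool [2.47 0.62 8.66]
rotvec [ 0.004  0.002 -0.037]
```

View pics/s2.png

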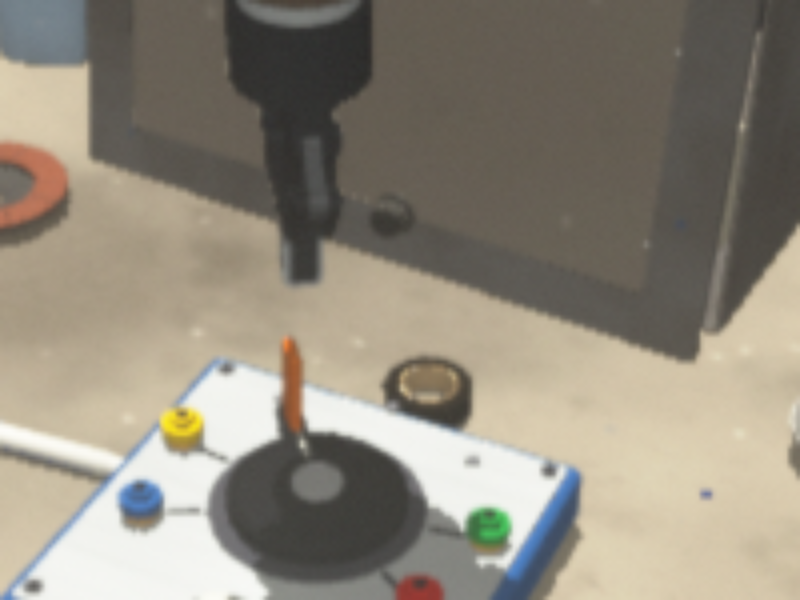

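The shut fingers hang just above the tab (fingertip 300,280; tab top 290,345). I'll shift them to the tab's positive side first, then check.

```bash
python3 -m pendant '[[[1.3,0.3,0,0,0,-0.02,0],[1.3,0.3,0,0,0,-0.02,0],[0,0,0,0,0,0,0],[0,0,0,0,0,0,0]]]' 
python3 -c "
from h import *
p=around(40,.029);plan(*p,.08,133)"
```

```text
time: 3.15
ee_pos: [0.5805, 0.01, 0.168]
tcp_rot: [179.7, 0.2, 133.8]
wrist_force: [-0.1, 0.0, -0.0]
opening: -0.0002
t 3.15 pos [0.5805 0.01   0.168 ] rot [179.7   0.2 133.8] q6 47 F [-0.1  0.  -0. ]
cm in tool [-0.21 -0.09  8.8 ]
rotvec [0.005 0.003 0.013]
```

```bash
python3 -m pendant '[[[-0.1,0,3,0,0,0,0],[-0.1,0,3,0,0,0,0],[0,0,2,0,0,0,0],[0,0,0.7,0,0,0,0],[0,0,0,0,0,0,0]]]' 
python3 -m pendant '[[[-0.6,0,0,0,0,0,0],[-0.4,0,0,0,0,0,0],[0,0,0,0,0,0,0]]]' 
python3 -c "
from h import *
p=around(40,.017);plan(*p,.08,133);save('scene','s3',(220,150,420,300))"
```

```text
time: 3.57
ee_pos: [0.5845, 0.0109, 0.0833]
tcp_rot: [179.3, 0.6, 134.1]
wrist_force: [0.7, 0.1, 0.6]
opening: 0.0
time: 3.82
ee_pos: [0.592, 0.0041, 0.0858]
tcp_rot: [179.3, 0.5, 134.2]
wrist_force: [-2.2, 2.6, -2.7]
opening: -0.0002
t 3.8167 pos [0.592  0.0041 0.0858] rot [179.3   0.5 134.2] q6 46 F [-2.2  2.6 -2.7]
cm in tool [-0.21 -0.49  0.58]
rotvec [0.013 0.009 0.021]
```

View pics/s3.png

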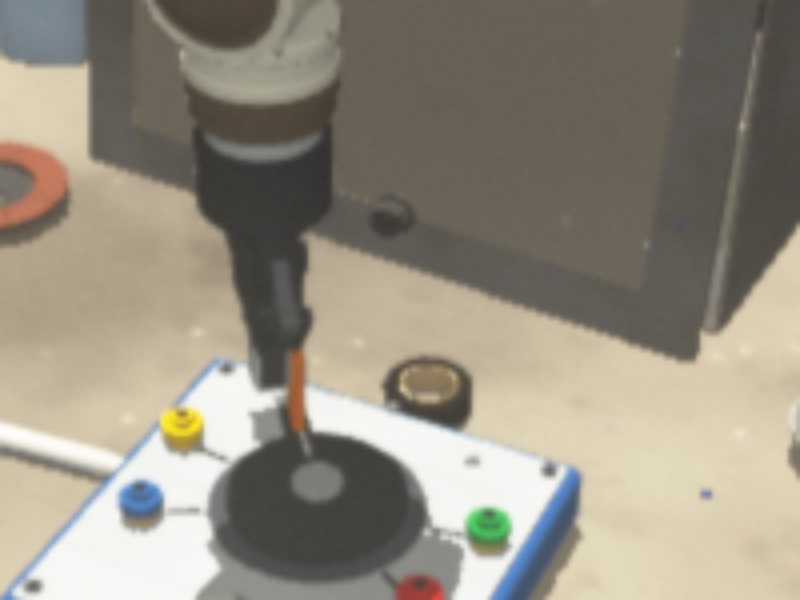

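Fingers are on the positive side of the tab and in light contact. Now I'll push along the arc.

```bash
python3 -m pendant '[[[-0.67,0.05,0.1,0,0,0.105,0],[-0.67,0.05,0.1,0,0,0.105,0],[-0.67,0.05,0.1,0,0,0.105,0],[-0.67,0.05,0.1,0,0,0.105,0],[-0.67,0.05,0.1,0,0,0.105,0]]]'
cat >> h.py <<'E'
def arc():
    o=bot.get_obs(); d=o["ee_pos"][:2]-AX
    print("finger at sel angle",np.degrees(np.arctan2(d[1],d[0]))-TH,"radius",np.hypot(*d),"tool radial dir",o["tcp_rot"][2]-90-TH,"z",o["ee_pos"][2],"F",np.round(o["wrist_force"],1))
E
python3 -c "
from h import *
arc()"
```

```text
time: 4.28
ee_pos: [0.6146, -0.0213, 0.0862]
tcp_rot: [178.7, -0.0, 103.2]
wrist_force: [0.3, -1.0, -0.4]
opening: 0.0
finger at sel angle 27.695468206445458 radius 0.06944220555879375 tool radial dir 9.982720114484085 z 0.08621504869080684 F [ 0.3 -1.  -0.4]
```

```bash
python3 -m pendant '[[[-0.7,0.08,0.1,0,0,0.105,0],[-0.7,0.08,0.1,0,0,0.105,0],[-0.7,0.08,0.1,0,0,0.105,0],[-0.7,0.08,0.1,0,0,0.105,0],[-0.7,0.08,0.1,0,0,0.105,0]]]' 
python3 -c "
from h import *
arc()"
python3 -m pendant '[[[-0.7,0.08,0.1,0,0,0.105,0],[-0.7,0.08,0.1,0,0,0.105,0],[-0.7,0.08,0.1,0,0,0.105,0],[0,0,0,0,0,0,0],[0,0,0,0,0,0,0]]]' 
python3 -c "
from h import *
arc();save('top','t4',(270,190,390,280))
for n,z in dict(tab=.085,selector_axis=.062,aim=.062).items():
    for q in bot.mark_of('top',n)[:1]: print(n,q['confidence'],ray('top',q['uv'],z))"
```

```text
time: 4.7
ee_pos: [0.6227, -0.0565, 0.0866]
tcp_rot: [178.5, -0.9, 71.6]
wrist_force: [-0.3, 2.6, -0.5]
opening: -0.0
finger at sel angle -2.8076735494330523 radius 0.06772932623335166 tool radial dir -21.586103626164185 z 0.0865934409056963 F [-0.3  2.6 -0.5]
time: 5.12
ee_pos: [0.6198, -0.0795, 0.0887]
tcp_rot: [178.4, -1.6, 52.4]
wrist_force: [0.8, 2.2, -1.5]
opening: 0.0003
finger at sel angle -22.37327440650346 radius 0.06861115172800952 tool radial dir -40.785922216445535 z 0.08874059572542815 F [ 0.8  2.2 -1.5]
selector_axis 0.22 [ 0.49937348 -0.43696194  0.062     ]
```

View pics/t4.png

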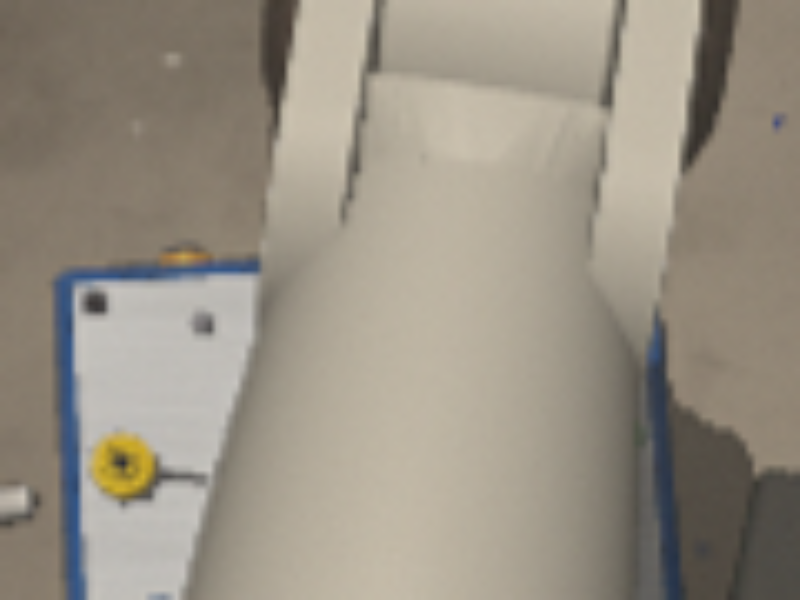

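Top camera is blocked by the arm (it only sees yellow at 125,465). By angle the tab is at about -40, so one more click to go.

```bash
python3 -m pendant '[[[-0.7,0.08,0.2,0,0,0.105,0],[-0.7,0.08,0.2,0,0,0.105,0],[-0.7,0.08,0.2,0,0,0.105,0],[-0.7,0.08,0.2,0,0,0.105,0],[0,0,0,0,0,0,0]]]' 
python3 -c "
from h import *
arc();save('scene','s5',(220,150,420,300))"
```

```text
time: 5.73
ee_pos: [0.6057, -0.0991, 0.0827]
tcp_rot: [179.0, -2.6, 28.0]
wrist_force: [-0.3, -0.1, -0.1]
opening: -0.0001
finger at sel angle -42.91218572345102 radius 0.06595924683485703 tool radial dir -65.21447035896857 z 0.08269469930091541 F [-0.3 -0.1 -0.1]
```

View pics/s5.png

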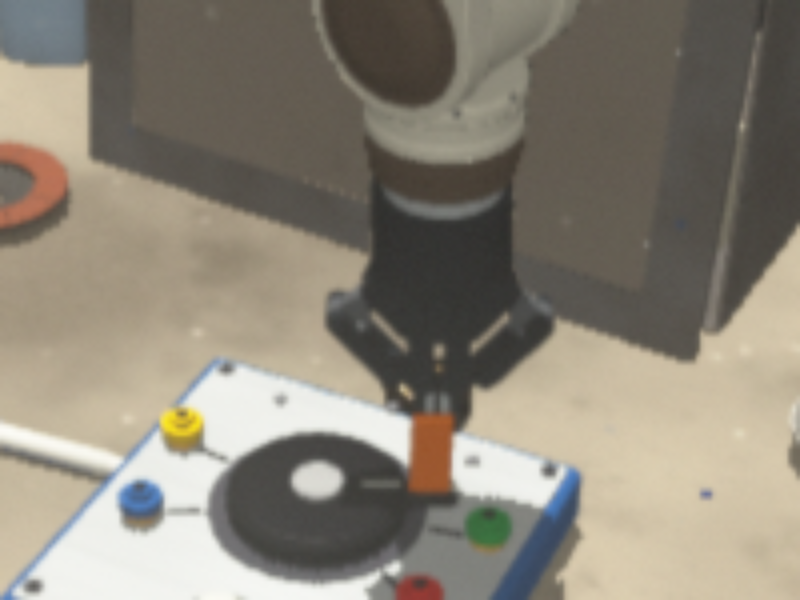

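The tab (432,455) isn't in line with green (488,527) yet; I'll measure its angle.

```bash
cat >> h.py <<'E'
def tabang():
    bot.camera('scene')
    for q in bot.mark_of('scene','tab')[:2]:
        p=ray('scene',q['uv'],.085)[:2]-AX; print('tab',q['uv'],round(q['confidence'],2),'angle',np.degrees(np.arctan2(p[1],p[0]))-TH,'r',np.hypot(*p))
E
python3 -c "
from h import *
tabang()"
```

```text
tab [325.0, 262.7] 0.8 angle -60.36405419185273 r 0.053781183647735806
```

```bash
python3 -m pendant '[[[-0.6,0.1,0,0,0,0.09,0],[-0.5,0.1,0,0,0,0.07,0],[0,0,0,0,0,0,0],[0,0,0,0,0,0,0]]]' 
python3 -c "
from h import *
arc();tabang();save('scene','s6',(220,150,420,300))"
```

```text
time: 6.22
ee_pos: [0.5979, -0.1042, 0.0823]
tcp_rot: [179.3, -2.7, 19.8]
wrist_force: [-0.4, 0.0, -0.8]
opening: -0.0
finger at sel angle -50.88868847536491 radius 0.06378622994540248 tool radial dir -73.35265906360613 z 0.0822905909671428 F [-0.4  0.  -0.8]
tab [325.5, 268.6] 0.67 angle -80.98547486610958 r 0.057156326425925136
tab [296.8, 292.7] 0.29 angle -157.3938248198976 r 0.09520332355702255
```

View pics/s6.png

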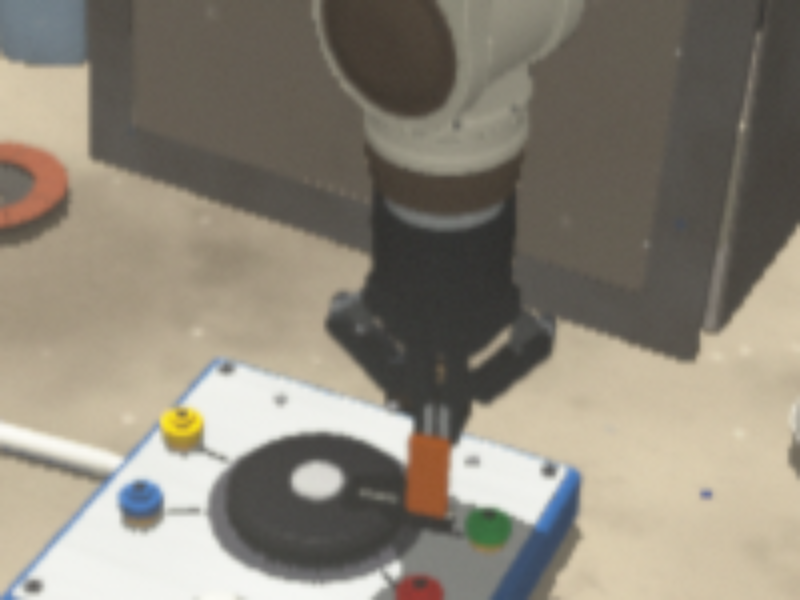

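The pointer and tab (428,480) now line up with green, the network says -81°, and there is no contact force. Back off, lift and look again.

```bash
python3 -m pendant '[[[0.8,0,0,0,0,0,0],[0.5,0,-1,0,0,0,0],[0,0,-3,0,0,0,0],[0,0,-3,0,0,0,0],[0,0,-2,0,0,0,0]]]' 
python3 -c "
from h import *
tabang();plan(.44,-.0634,.16,20)"
```

```text
time: 6.78
ee_pos: [0.6062, -0.0981, 0.1692]
tcp_rot: [179.6, -2.2, 20.2]
wrist_force: [0.8, 0.9, 0.6]
opening: -0.0003
tab [329.6, 266.5] 0.78 angle -72.28082768007177 r 0.06450454142911773
tab [299.0, 270.5] 0.48 angle -162.25622807684113 r 0.02524104362958259
t 6.8833 pos [ 0.6076 -0.0983  0.1713] rot [179.5  -2.4  20.2] q6 150 F [ 0.6 -0.8  0.3]
cm in tool [-14.55  -9.08   0.44]
rotvec [ 0.009 -0.042  0.004]
```

```bash
python3 -m pendant '[[[-2.9,-1.8,0,0,-0.04,0,0],[-2.9,-1.8,0,0,0,0,0],[-2.9,-1.8,0,0,0,0,0],[-2.9,-1.8,0,0,0,0,0],[-2.5,-1.6,0,0,0,0,0]]]' >/dev/null
python3 -m pendant '[[[0,0,0,0,0,0,0],[0,0,0,0,0,0,0],[0,0,0,0,0,0,0]]]' 
python3 -c "
from h import *
tabang();plan(.44,-.0634,.10,20);save('scene','s7',(220,150,420,300))
for c in('scene',):
  for n,z in dict(green_outlet_mark=.06,selector_axis=.062,air_button_top=.067).items():
    for q in bot.mark_of(c,n)[:1]: print(n,round(q['confidence'],2),ray(c,q['uv'],z))"
```

```text
time: 7.55
ee_pos: [0.4416, -0.0619, 0.1639]
tcp_rot: [179.5, 0.1, 20.7]
wrist_force: [-0.2, -0.3, -0.1]
opening: 0.0
tab [325.1, 266.6] 0.63 angle -74.48925008351756 r 0.054732784548119646
tab [467.6, 378.1] 0.37 angle -108.86863352649384 r 0.42647706851212225
t 7.65 pos [ 0.4421 -0.0621  0.1638] rot [1.795e+02 1.000e-01 2.070e+01] q6 152 F [ 0.2 -0.7 -0.1]
cm in tool [-0.23 -0.01  6.38]
rotvec [0.008 0.001 0.013]
green_outlet_mark 0.48 [ 0.58096845 -0.14678727  0.06      ]
air_button_top 0.44 [ 0.43679538 -0.06603601  0.067     ]
```

View pics/s7.png

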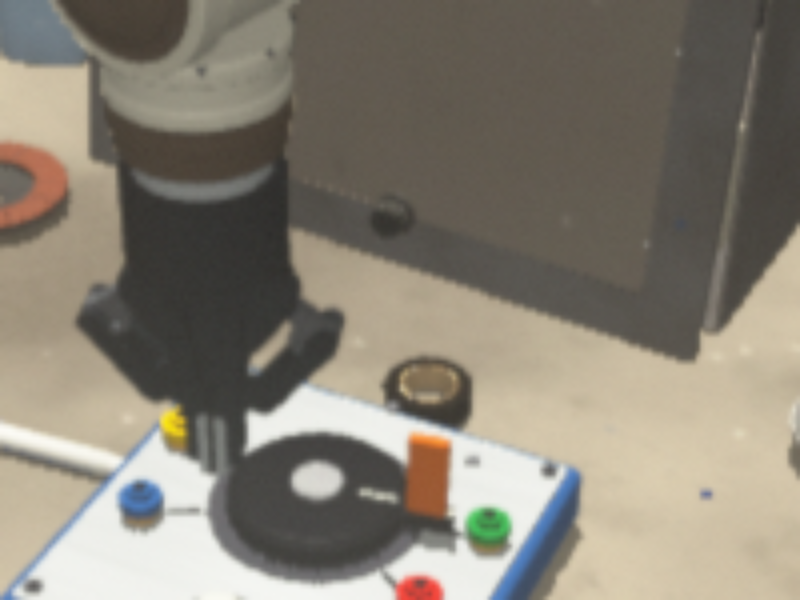

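The selector stands as before (tab 428,478; pointer line running to green 488,527), so it is seated at green. The fingers are above the button, and I'll go down now.

```bash
python3 -m pendant '[[[-0.3,0,3,0,0,0,0],[0,0,3,0,0,0,0],[0,0,2,0,0,0,0],[0,0,0.5,0,0,0,0],[0,0,0,0,0,0,0]]]' 
python3 -m pendant '[[[0,0,0.2,0,0,0,0],[0,0,0,0,0,0,0],[0,0,0,0,0,0,0]]]' 
python3 -c "
from h import *
plan(.439,-.0645,.061)"
```

```text
time: 8.27
ee_pos: [0.4416, -0.0646, 0.0764]
tcp_rot: [179.5, 0.0, 20.7]
wrist_force: [1.2, 0.5, 0.9]
opening: 0.0002
time: 8.52
ee_pos: [0.4428, -0.0648, 0.0765]
tcp_rot: [179.5, -0.0, 20.7]
wrist_force: [0.2, -0.1, 0.3]
opening: 0.0002
t 8.5167 pos [ 0.4428 -0.0648  0.0765] rot [179.5  -0.   20.7] q6 151 F [ 0.2 -0.1  0.3]
cm in tool [-0.34 -0.18  1.55]
```

```bash
python3 -m pendant '[[[-0.3,-0.1,0.5,0,0,0,0],[0,0,0.5,0,0,0,0],[0,0,0.3,0,0,0,0],[0,0,0.3,0,0,0,0]]]' 
python3 -m pendant '[[[0,0,0.3,0,0,0,0],[0,0,0.3,0,0,0,0]]]'
python3 -m pendant '[[[0,0,0.3,0,0,0,0],[0,0,0.3,0,0,0,0]]]'
```

```text
time: 8.85
ee_pos: [0.4414, -0.0653, 0.0628]
tcp_rot: [179.3, -0.3, 20.7]
wrist_force: [-2.0, 0.3, 3.9]
opening: -0.0002
time: 9.02
ee_pos: [0.4418, -0.0655, 0.0602]
tcp_rot: [179.2, -0.5, 20.7]
wrist_force: [-20.2, 2.9, 50.7]
opening: -0.0001
time: 9.18
ee_pos: [0.4417, -0.0655, 0.0606]
tcp_rot: [179.2, -0.6, 20.7]
wrist_force: [-15.8, 3.3, 31.1]
opening: -0.0002
```

The button is bottomed: 3.9 N at 62.8 mm, then a hard stop at 60.2 mm. Lift clear and check.

```bash
python3 -m pendant '[[[0,0,-2,0,0,0,0],[0,0,-3,0,0,0,0],[0,0,-3,0,0,0,0],[0,0,-3,0,0,0,0],[0,0,-3,0,0,0,0]]]' 
python3 -m pendant '[[[-1,-3,0,0,0,0,0],[-1,-3,0,0,0,0,0],[-1,-3,0,0,0,0,0],[0,0,0,0,0,0,0],[0,0,0,0,0,0,0]]]' 
python3 -c "
from h import *
plan(.44,-.0634,.2);tabang();save('scene','s8',(220,190,420,340))
for n in ['sanding_block','tape_roll']:
    for q in bot.mark_of('scene',n)[:1]: print(n,ray('scene',q['uv'],0))"
```

```text
time: 9.6
ee_pos: [0.4362, -0.0636, 0.2002]
tcp_rot: [179.4, -0.2, 20.7]
wrist_force: [1.2, 0.4, -0.7]
opening: 0.0002
time: 10.02
ee_pos: [0.3779, 0.0117, 0.2058]
tcp_rot: [179.1, -0.8, 20.6]
wrist_force: [-0.3, -0.5, -0.1]
opening: -0.0001
t 10.0167 pos [0.3779 0.0117 0.2058] rot [179.1  -0.8  20.6] q6 162 F [-0.3 -0.5 -0.1]
cm in tool [3.17 9.2  0.77]
tab [325.8, 268.6] 0.65 angle -80.7723473650704 r 0.0577851497754521
sanding_block [ 5.28765994e-01 -2.55972463e-01  1.11022302e-16]
tape_roll [ 0.7122044  -0.03891071  0.        ]
```

View pics/s8.png

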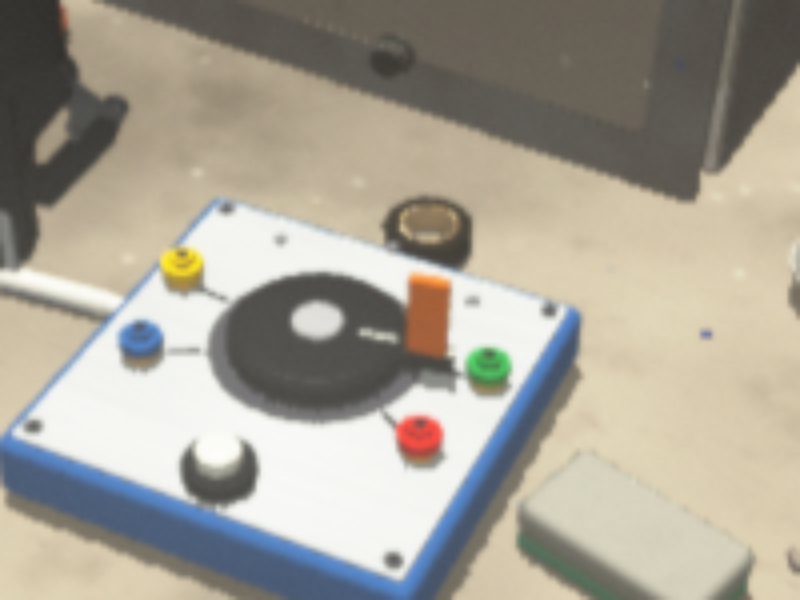

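The button (218,455) is out, the selector points at green (488,365), the arm is clear and nothing else has moved. Handing in.

```bash
python3 -c "
from workcell import bot
print(bot.job_done())"
```

```text
the job is handed in; nothing more can be done
None
```

I pushed the orange tab with shut fingers from +40° clockwise to the click position at green (-80°). I then pressed the white button until it bottomed, let it come back out, and handed the job in at about 10 s of the 54 s allowed. The hand-in reports no verdict.

- **Selector:** the last picture shows the pointer on green. The network put the tab at -80.8°. Two earlier readings gave -72° and -74°, but the pictures before and after matched, so I took that as network error.
- **Button:** it gave 3.9 N at 62.8 mm and then a hard stop at 60.2 mm, which is the full 6 mm of travel. The wrist force peaked at about 55 N, more than needed but well under the 120 N limit. The last picture shows the button out again.
- **Bystanders:** the sanding block and tape roll measured within 8 mm of their first readings, which is within the network's scatter, and they look unmoved in the pictures. I did not re-measure the marker pen, tape measure or spanner. The fingers passed no lower than about 0.23 m on the way in.
- **At the end:** the arm stood clear with about zero wrist force.

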